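# Try the label printer's cover, release its catch if caught, hold it open

### The arm

A 6-joint arm with a two-finger parallel gripper is mounted at the origin on the work surface; the furniture and walls round the work are solid. World frame = base frame: x ahead of the robot, y to its left, z up, the work surface at z = 0. Lengths are in m, angles in rad, forces in N, time in s.
With the tool pointing down it reaches from about 0.3 to 0.775 m from the base axis. Payload 14.6 kg.
Tool frame: the origin (TCP) lies on the centre line of the jaws, within the pads' length; the fingertips stand 19 mm ahead of it and the grasp point (between the pads) is the TCP; y points along the fingers, x is the direction in which the jaws open and shut, and the axes are right-handed (so a half turn about y gives the same grasp; the last joint's range is limited). The gripper opens to 94 mm and grips with 3 to 60 N. Pads are 16 mm wide; open, the fingers measure 119 mm over their backs; the gripper's body (75 mm by 177 mm) begins 78 mm behind the grasp point.
Start: joints at [1.212, 0.3, 1.521, -0, 1.321, -0.067], TCP at [0.158, 0.527, 0.224] pointing down, gripper open.
Joint ranges: [-3.03, 3.03], [-0.79, 2.21], [0.23, 2.52], [-1.04, 4.18], [0, 3.07], [-2.55, 2.55]. Speed limits (rad/s): [2.22, 2.22, 2.57, 3.14, 3.14, 3.14].

### API

Orientations are given as [roll, pitch, yaw] about the fixed x, y, z axes, in that order (R = Rz(yaw) Ry(pitch) Rx(roll)).
In Python, from station import ctrl, optics gives the robot as it stands.
- The arm moves only by the tool jog_arm, never from a script. Its argument "targets" is a list of rows, each a list of 3 entries, a list of its own where there are three numbers: the finger opening in cm, from 0 to 9.4, then the shift along the tool's x, y, z in cm, then the turn about the tool's y in rad. A call has 1 to 10 rows; each row is the pose to reach, as a shift and turn from the pose commanded when the call began, along the tool's axes at that moment; what a row does not reach only later rows make up. A row lasts 1/10 s, in which the tool goes at most 50 mm and 8.59 degrees, less where a joint would pass 70% of its speed; a pose out of reach is approached as far as the arm can. A call with a gripper value outside its range is refused whole. The fingers move at their own pace and stop on an object; "grip_force" is the grip in N (left out, the last holds). Time passes only in rows, so rows that repeat a pose let the fingers close. It gives the time, the measured TCP pose, the force and the opening at its end, in the units of the state.
- ctrl.get_obs(): the state, without advancing time (a new reading comes with each control period).
- optics.camera(name): name is "scene" or "side" or "wrist"; returns a dict with "img" (384x512x3 uint8, red, green, blue), "range_z" (384x512 float32, m along the optical axis (not along the pixel's ray), 0 where there is no reading), "camera_matrix" (3x3 intrinsics, pixels), "world_to_cam" (4x4, takes a point from world to camera coordinates); the wrist camera has in their place "mount" (4x4, takes a point from camera to tool coordinates, whose origin is the TCP and whose axes are the tool frame's). Camera axes: x right, y up, looking along -z (the intrinsics and any distortion apply to the point x, -y, -z); pixel columns grow to the right and rows downward; lengths in m; the calibration is good to about 2 mm. The wrist camera is an equidistant fisheye: a pixel r from the principal point sees the ray r / f radians off the axis. A picture is of the moment at which its call begins: read the wrist's pose just before it.
- ctrl.hand_in(): hands the job in, once; it reports no verdict.
The state is a dict: "time_s": time; "qpos": joint angles; "joint_vel": joint speeds; "tau": joint torques, N m; "ee_pos": TCP position; "eef_rot": TCP orientation; "force": force on the tool from outside, world axes, zero at the start; "moment": the same for the moment, N m; "grip_width": finger opening in m.
Only numpy, scipy, OpenCV 4.12 (cv2) and the standard library are available. Lean on these libraries where they do the work, as an engineer would, in place of code of your own. Each camera call takes 0.05 s, during which the arm holds its last target. There are 200 camera calls.

### The job

Open the label printer so that a colleague can thread new labels: first lift its cover by the orange tab to find out whether the catch holds it. Only if it is caught, press the green release button fully down (do not wrench the cover); then raise the cover to at least 50 degrees and finish while still holding it open. Leave the bottle, vials, dish and the label roll on its stand where they are.

Things in the scene. Friction and masses are not known exactly. Their poses are not given: they have to be found in the camera images.
- printer: white label printer fixed to the worktop, 120 deep (x) x 140 wide (y) x 75 mm high. Origin: footprint centre on the worktop; front looks along its -x, left is +y. The grey cover (92 mm wide, 10 mm thick, top 89 mm above the worktop) closes the left part; the right part is a deck at 75 mm with the release button. The inner catch is hidden under the cover: it starts caught or free
- cover_tab (a point): middle of the round boss at the end of the orange tab that sticks out from the middle of the cover's front edge: boss 14 mm diameter, 14 mm wide (its axis along the printer's y), 84 mm above the worktop when closed, nothing below; the cover's edge and the housing's front lie 28 mm behind it. Pinch its flat ends from above, closing along the printer's y: it turns in the fingers as the cover swings
- cover_hinge (a point): fixed point on the cover's hinge axis, which runs along the printer's y at the back of the cover, 80 mm above the worktop; 140 mm behind the tab point (and 4 mm below it, cover closed)
- cover (a joint): angle of the cover, rad: 0 closed, grows as its front rises, stops at 1.35. It weighs 0.2 kg, lifts with about 1 N at the tab (some more to turn the boss in a firm grip), and falls shut when let go. When caught it lifts by only about 0.05 rad (6 to 7 mm at the tab) and stops hard: a pull of 8 to 10 N shows this; over 45 N at the catch counts as wrenching
- button_top (a point): centre of the top of the green round release button (21 mm diameter) on the printer's deck, 86 mm above the worktop when not pressed; it moves down with the button
- release (a joint): travel of the release button, m: 0 up, 0.0075 fully down. Pushed straight down it needs 1 N at first and about 5 to 7 N for the full travel, and springs back up by itself. One full press frees the catch, which then stays free; press while nobody pulls the cover
- pillar_corner (a point): a point on the nearest left upright edge of the grey wall pillar, 100 mm above the worktop. The pillar runs from the worktop to the ceiling, fills x from 0.365 to 0.58 m and y from -0.32 to 0.13 m, and stands straight ahead of the robot: draw the arm in (tool axis about 0.26 m from the base axis) to swing past it to the printer on the left. Walls and window stand behind x = 0.58. Fixed
- media_bottle: bystander: clear bottle with a blue cap, 67 mm diameter, 142 mm tall, to the left of the printer. Origin: centre of its underside
- vial_a: bystander: small clear vial with a pale cap, 25 mm diameter, 56 mm tall, left of the printer. Origin: centre of its underside
- vial_b: bystander: second small vial of the same kind, 25 mm diameter, 56 mm tall. Origin: centre of its underside
- culture_dish: bystander: flat round clear dish, 60 mm diameter, 15 mm tall, on the right, at the back. Origin: centre of its underside
- label_roll: bystander: roll of white labels, 60 mm diameter, 40 mm tall, sitting on the spindle of a fixed black stand (90 mm across, post top 70 mm above the worktop), at the left behind the printer. Origin: centre of its underside

How it is judged:
By the outcome, as a careful person would: the job done as asked, in the order asked, and still so for the second after the job is handed in, while the arm keeps its last pose, push and grip.
It also fails if it takes over 61 s, if anything falls off the work surface, if the arm or the gripper's body presses on something with over 40 N, if the wrist force passes 120 N, or if a joint passes its speed limit or range.

## Working session

There is one attempt and no reset: what is moved stays moved. The work goes in short steps, Python scripts to look and compute and a tool call to move; the robot and the scene stay as the last step left them, time stands still between calls to the robot, and variables do not carry over. Pictures are saved under pics/ and viewed, about 8 in all and at most 12, crops included, and the job is handed in when it is done.

Besides the shell and the picture viewer there is one more tool, called after "Request:" as name(argument=value, ...), one argument or row to a line, values as JSON. jog_arm: Moves the arm, as the interface text tells. Its arguments: {"type":"object","properties":{"targets":{"type":"array","items":{"type":"array"}},"grip_force":{"type":"number"}},"required":["targets"]}

```bash
ls; mkdir -p pics
cat > h.py <<'E'
import numpy as np, cv2
from station import ctrl, optics
from scipy.spatial.transform import Rotation as R
def world(d):
    K=np.array(d["camera_matrix"]); z=np.array(d["range_z"]); h,w=z.shape
    u,v=np.meshgrid(np.arange(w),np.arange(h))
    p=np.stack([(u-K[0,2])/K[0,0]*z,-(v-K[1,2])/K[1,1]*z,-z,np.ones_like(z)],-1)
    return (p@np.linalg.inv(np.array(d["world_to_cam"])).T)[...,:3]
E
python3 - <<'E'
from h import *
o=ctrl.get_obs()
for k,v in o.items(): print(k,np.round(v,4))
ims=[]
for n in("scene","side"):
    d=optics.camera(n); np.savez(f"{n}.npz",**d); ims.append(d["img"]); print(n,{k:np.shape(v) for k,v in d.items()}, [k for k in d])
    cv2.imwrite(f"pics/{n}0.png",cv2.resize(d["img"][...,::-1],(768,576)))
E
```

```text
pics
time_s 0.0
qpos [ 1.2124  0.3005  1.5216 -0.      1.3207 -0.0666]
joint_vel [ 0.0005 -0.0006 -0.0012 -0.0021  0.0008  0.0006]
tau [ 8.00000e-04 -5.31795e+01 -3.52745e+01  7.09000e-02  2.43000e-02
 -1.00000e-04]
ee_pos [0.1581 0.5265 0.2238]
eef_rot [-1.5707e+00  1.3000e-03  1.2791e+00]
force [0.1175 0.0733 0.3802]
moment [-0.0011  0.0031  0.0583]
grip_width 0.0939
scene {'img': (384, 512, 3), 'range_z': (384, 512), 'camera_matrix': (3, 3), 'world_to_cam': (4, 4)} ['img', 'range_z', 'camera_matrix', 'world_to_cam']
side {'img': (384, 512, 3), 'range_z': (384, 512), 'camera_matrix': (3, 3), 'world_to_cam': (4, 4)} ['img', 'range_z', 'camera_matrix', 'world_to_cam']
```

View pics/scene0.png

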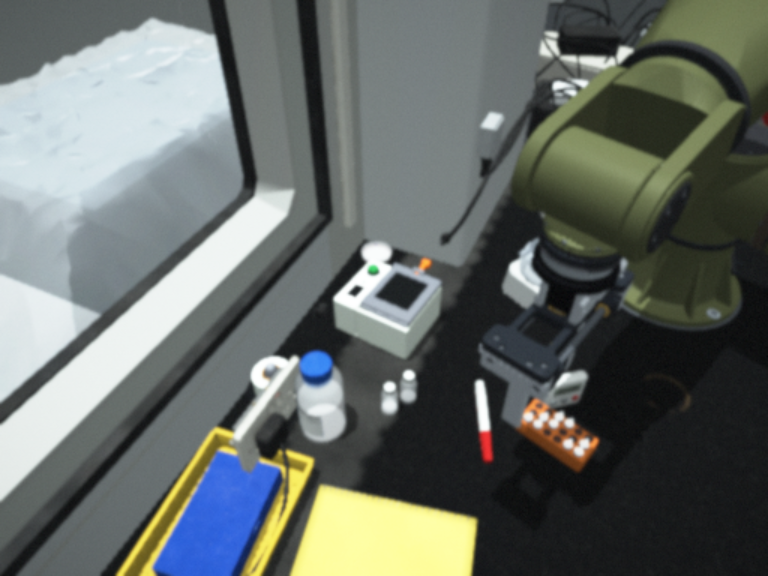

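View pics/side0.png

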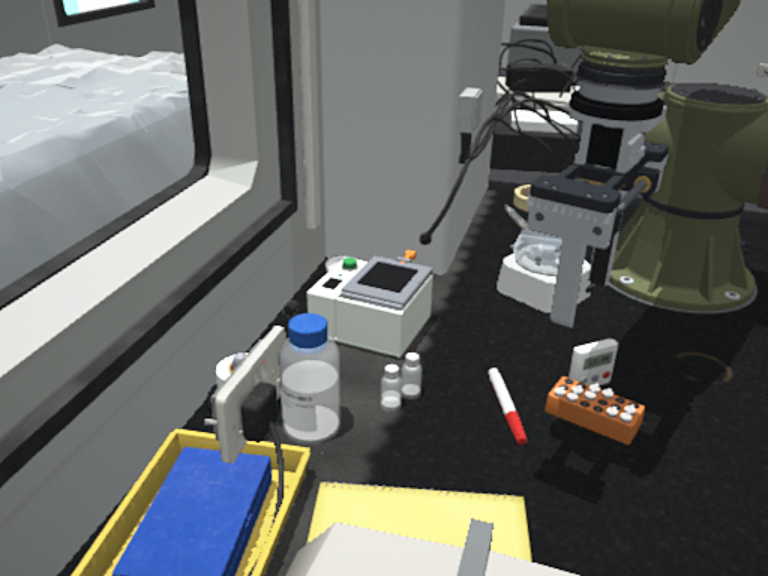

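Run:
```python
from h import *
for n in("scene","side"):
    d=np.load(n+".npz"); P=world(d); hsv=cv2.cvtColor(d["img"],cv2.COLOR_RGB2HSV)
    print(n,"campos",np.linalg.inv(d["world_to_cam"])[:3,3])
    for c,lo,hi in(("orange",5,20),("green",40,85)):
        m=((hsv[...,0]>=lo)&(hsv[...,0]<=hi)&(hsv[...,1]>130)&(hsv[...,2]>60)).astype(np.uint8)
        k,l,s,ce=cv2.connectedComponentsWithStats(m)
        for i in range(1,k):
            if s[i,4]>12:
                q=P[(l==i)&(d["range_z"]>0)]
                if len(q): print(c,s[i],np.round(ce[i]),np.round(np.median(q,0),3),np.round(np.percentile(q,[3,97],axis=0),3).tolist())
```

```text
scene campos [0.15128958 0.94003489 0.72389546]
orange [280 172   8   8  49] [283. 175.] [0.399 0.242 0.088] [[0.391, 0.136, 0.001], [0.443, 0.257, 0.092]]
orange [350 266  16  13  85] [357. 271.] [0.155 0.407 0.027] [[0.141, 0.379, 0.001], [0.167, 0.426, 0.029]]
orange [344 281  56  33 721] [373. 295.] [0.108 0.449 0.025] [[0.064, 0.41, 0.002], [0.163, 0.469, 0.029]]
green [246 178   6   4  20] [248. 180.] [0.474 0.293 0.086] [[0.468, 0.287, 0.085], [0.481, 0.3, 0.088]]
side campos [0.17845566 1.1456654  0.54046492]
orange [270 166   7   7  37] [273. 169.] [0.397 0.246 0.089] [[0.392, 0.239, 0.081], [0.404, 0.258, 0.092]]
orange [ 363  251   67   46 1231] [396. 276.] [0.116 0.451 0.02 ] [[0.066, 0.408, 0.001], [0.17, 0.47, 0.028]]
green [229 173   8   6  46] [232. 175.] [0.475 0.298 0.085] [[0.468, 0.289, 0.078], [0.482, 0.302, 0.088]]
```

Run:
```python
from h import *
Q=[]
for n in("scene","side"):
    d=np.load(n+".npz"); P=world(d); hsv=cv2.cvtColor(d["img"],cv2.COLOR_RGB2HSV)
    ok=(d["range_z"]>0)&(P[...,0]>.3)&(P[...,0]<.62)&(P[...,1]>.15)&(P[...,1]<.5)
    col=(hsv[...,1]>110)
    t=P[ok&~col&(P[...,2]>.068)&(P[...,2]<.096)&(P[...,1]<.43)]
    hi=P[ok&~col&(P[...,2]>.0845)&(P[...,2]<.096)&(P[...,1]<.43)]
    for nm,q in(("all",t),("cover",hi)):
        # trim outliers
        r=cv2.minAreaRect(q[:,:2].astype(np.float32)); print(n,nm,len(q),r)
    orr=ok&(hsv[...,0]>=5)&(hsv[...,0]<=20)&(hsv[...,1]>110)&(P[...,2]>.06)
    print(np.round(P[orr],3)[::2].tolist())
    im=np.zeros((500,500,3),np.uint8)
    a=P[ok&(P[...,2]>.03)&(P[...,2]<.15)]; cc=d["img"][ok&(P[...,2]>.03)&(P[...,2]<.15)][:,::-1]
    for p,c in zip(a,cc): cv2.circle(im,(int((.5-p[1])/.35*500),int((.62-p[0])/.35*500)),3,c.tolist(),-1)
    Q.append(im)
cv2.imwrite("pics/top.png",cv2.resize(np.hstack(Q),(800,400)))
```

```text
scene all 2523 ((0.4692383110523224, 0.28978583216667175), (0.22543224692344666, 0.27898144721984863), 0.018292563036084175)
scene cover 1453 ((0.46943140029907227, 0.289442241191864), (0.22451579570770264, 0.27827414870262146), 0.013125088065862656)
[[0.405, 0.237, 0.089], [0.405, 0.244, 0.092], [0.4, 0.242, 0.092], [0.395, 0.241, 0.092], [0.404, 0.247, 0.091], [0.4, 0.244, 0.09], [0.395, 0.242, 0.09], [0.391, 0.237, 0.088], [0.401, 0.246, 0.088], [0.396, 0.245, 0.089], [0.391, 0.244, 0.09], [0.402, 0.251, 0.088], [0.397, 0.251, 0.09], [0.392, 0.248, 0.089], [0.402, 0.257, 0.089], [0.398, 0.256, 0.09], [0.396, 0.246, 0.083], [0.393, 0.239, 0.078], [0.397, 0.25, 0.082]]
side all 2814 ((0.4757741093635559, 0.2919195890426636), (0.23805874586105347, 0.25307273864746094), 5.481129169464111)
side cover 1515 ((0.47982853651046753, 0.2953914999961853), (0.2454090714454651, 0.2302982211112976), 9.533445358276367)
[[0.403, 0.237, 0.09], [0.403, 0.244, 0.091], [0.399, 0.243, 0.091], [0.394, 0.242, 0.092], [0.405, 0.246, 0.089], [0.4, 0.248, 0.091], [0.395, 0.248, 0.092], [0.392, 0.244, 0.091], [0.402, 0.248, 0.088], [0.397, 0.249, 0.09], [0.394, 0.245, 0.088], [0.403, 0.252, 0.088], [0.398, 0.254, 0.089], [0.394, 0.252, 0.089], [0.392, 0.242, 0.085], [0.399, 0.258, 0.089], [0.398, 0.246, 0.083], [0.393, 0.245, 0.083], [0.395, 0.246, 0.081], [0.403, 0.278, 0.09], [0.399, 0.274, 0.089]]
```

View pics/top.png

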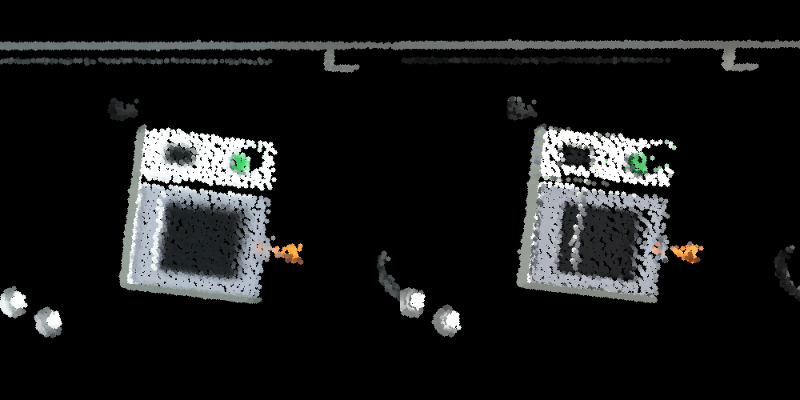

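Run:
```python
from h import *
from scipy.optimize import minimize
for n in("scene","side"):
    d=np.load(n+".npz"); P=world(d); hsv=cv2.cvtColor(d["img"],cv2.COLOR_RGB2HSV)
    b=(d["range_z"]>0)&(P[...,0]>.35)&(P[...,0]<.512)&(P[...,1]>.255)&(P[...,1]<.40)&(P[...,2]>.06)
    col=hsv[...,1]>90
    t=P[b&~col&(P[...,2]<.096)][:,:2]
    # maximise sharpness: percentile extents
    best=min(np.arange(70,95,.25),key=lambda a:(lambda e:e[0]*e[1])([np.ptp(np.percentile(t@v,[1.0,99.0])) for v in(np.array([np.cos(np.radians(a)),np.sin(np.radians(a))]),np.array([-np.sin(np.radians(a)),np.cos(np.radians(a))]))]))
    a=np.radians(best); px=np.array([np.cos(a),np.sin(a)]);py=np.array([-px[1],px[0]])
    print(n,best,np.percentile(t@px,[1,99]),np.percentile(t@py,[1,99]), cv2.minAreaRect(t.astype(np.float32)))
    c=np.mean(np.percentile(t@px,[1,99]))*px+np.mean(np.percentile(t@py,[1,99]))*py; print("centre",c)
    g=P[(d["range_z"]>0)&(hsv[...,0]>40)&(hsv[...,0]<85)&(hsv[...,1]>130)&(P[...,2]>.083)&(P[...,0]>.4)]; print("btn",g.mean(0), "printer",(g.mean(0)[:2]-c)@px,(g.mean(0)[:2]-c)@py)
    o=P[(d["range_z"]>0)&(hsv[...,0]>=5)&(hsv[...,0]<=20)&(hsv[...,1]>110)&(P[...,2]>.075)&(P[...,0]>.38)&(P[...,1]<.262)]; print("tab",o.mean(0), "printer",(o.mean(0)[:2]-c)@px,(o.mean(0)[:2]-c)@py)
```

```text
scene 83.0 [0.31693504 0.43645804] [-0.4570505  -0.31933397] ((0.4314742982387543, 0.31989628076553345), (0.1362486481666565, 0.14175891876220703), 83.68730926513672)
centre [0.43120647 0.32657997]
btn [0.47444405 0.29358287 0.08658447] printer -0.027481813606698925 -0.046936629986930975
tab [0.39738825 0.24547009 0.08856867] printer -0.08462670082279092 0.023681335130982223
side 83.5 [0.31585222 0.43463714] [-0.46082333 -0.32324397] ((0.43304088711738586, 0.3261489272117615), (0.12622550129890442, 0.14133639633655548), 83.46674346923828)
centre [0.43199251 0.32845308]
btn [0.47496764 0.29551909 0.08611222] printer -0.027857364852900808 -0.046427117694180446
tab [0.39754647 0.21015935 0.09164159] printer -0.12143272977776691 0.020833386775195972
```

Request:
jog_arm(
  targets=[
    [9, [-1.0, 0.2, -1.6], 0.1],
    [8, [-2.5, 0.4, -4.0], 0.22],
    [7, [-4.5, 0.6, -7.0], 0.36],
    [6, [-6.5, 1.0, -10.0], 0.5],
    [5, [-8.5, 1.4, -13.0], 0.64],
    [5, [-10.5, 1.8, -16.0], 0.78],
    [5, [-12.3, 2.1, -19.0], 0.9],
    [5, [-13.7, 2.3, -21.0], 1.0],
    [5, [-14.2, 2.4, -22.0], 1.04],
    [5, [-14.2, 2.4, -22.0], 1.05],
  ],
  grip_force=15,
)

```text
time_s: 1.1
ee_pos: [0.3286, 0.327, 0.2003]
eef_rot: [-1.571, 0.0, 0.228]
force: [-0.1, -0.2, -0.1]
grip_width: 0.0501
```

Request:
jog_arm(
  targets=[
    [5, [0.5, 0.2, -1.0], 0.05],
    [5, [1.3, 0.5, -2.6], 0.12],
    [5, [2.2, 0.9, -4.5], 0.2],
    [5, [3.2, 1.3, -6.5], 0.26],
    [5, [4.0, 1.6, -8.0], 0.31],
    [5, [4.6, 1.8, -9.2], 0.34],
    [5, [4.9, 2.0, -9.8], 0.345],
    [5, [4.9, 2.0, -9.8], 0.345],
  ],
)

```text
time_s: 1.9
ee_pos: [0.3981, 0.243, 0.1802]
eef_rot: [-1.571, 0.0, -0.116]
force: [0.1, -0.1, -1.1]
grip_width: 0.0502
```

```bash
cat >> h.py <<'E'
def wrist(n):
    o=ctrl.get_obs(); d=optics.camera("wrist"); cv2.imwrite(f"pics/{n}.png",cv2.resize(d["img"][...,::-1],(768,576)))
    M=np.array(d["mount"]);K=np.array(d["camera_matrix"]); z=np.array(d["range_z"]); h,w=z.shape
    u,v=np.meshgrid(np.arange(w),np.arange(h)); a=(u-K[0,2])/K[0,0]; b=(v-K[1,2])/K[1,1]; r=np.hypot(a,b)+1e-9
    t=np.tan(np.minimum(r,1.5))/r
    p=np.stack([a*t*z,-b*t*z,-z,np.ones_like(z)],-1)@M.T
    W=p[...,:3]@R.from_euler("xyz",o["eef_rot"]).as_matrix().T+o["ee_pos"]
    return o,d,W
def blobs(d,W):
    hsv=cv2.cvtColor(d["img"],cv2.COLOR_RGB2HSV)
    for c,lo,hi in(("orange",5,20),("green",40,85)):
        m=((hsv[...,0]>=lo)&(hsv[...,0]<=hi)&(hsv[...,1]>130)&(hsv[...,2]>60)).astype(np.uint8)
        k,l,s,ce=cv2.connectedComponentsWithStats(m)
        for i in range(1,k):
            q=W[(l==i)&(d["range_z"]>0)]
            if s[i,4]>40 and len(q): print(c,s[i],np.round(np.median(q,0),4),np.round(np.percentile(q,[3,97],axis=0),3).tolist())
E
python3 - <<'E'
from h import *
o,d,W=wrist("w1"); print(o["ee_pos"],o["eef_rot"],o["force"],np.round(o["qpos"],3)); blobs(d,W); print(np.round(d["mount"],3))
E
```

```text
[0.39812287 0.24300582 0.18019736] [-1.57098597e+00  3.54115687e-04 -1.15630055e-01] [ 0.06427116 -0.11040767 -1.14267768] [0.469 0.158 1.803 0.    1.18  0.585]
orange [   0   48   67   39 1278] [0.1515 0.4225 0.0242] [[0.071, 0.395, 0.001], [0.173, 0.455, 0.026]]
orange [248 173  16  32 249] [0.3986 0.2406 0.0885] [[0.392, 0.207, -0.001], [0.405, 0.258, 0.09]]
green [325 122  23  22 401] [0.4755 0.2892 0.0849] [[0.467, 0.281, 0.081], [0.484, 0.298, 0.086]]
[[ 1.    -0.001 -0.001  0.   ]
 [-0.     0.24  -0.971 -0.159]
 [ 0.001  0.971  0.24   0.069]
 [ 0.     0.     0.     1.   ]]
```

View pics/w1.png

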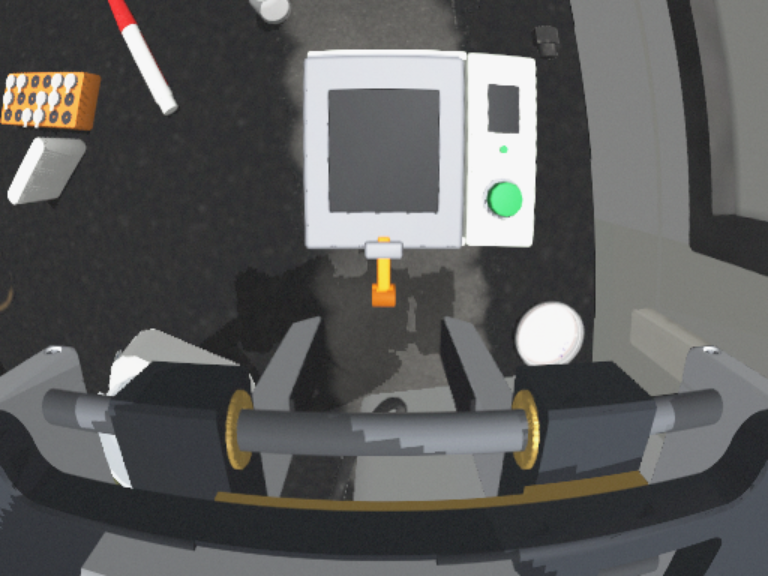

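Run:
```python
from h import *
o,d,W=wrist("w2")
hsv=cv2.cvtColor(d["img"],cv2.COLOR_RGB2HSV)
m=(hsv[...,0]>=5)&(hsv[...,0]<=25)&(hsv[...,1]>110)&(hsv[...,2]>60)
T=(W-o["ee_pos"])@R.from_euler("xyz",o["eef_rot"]).as_matrix()
for r in range(155,206,2):
    c=np.where(m[r,230:285])[0]+230
    if len(c): print(r,c.min(),c.max(),np.round(np.median(W[r,c],0),4),"tool",np.round(T[r,c].min(0),4),np.round(T[r,c].max(0),4))
# tool-frame edge slope of the printer front: cover front edge
for col in (215,225,235,280,290,300):
    z=W[150:190,col,2]; i=np.where(z>.06)[0].max()+150; print(col,i,np.round(T[i-1,col],4))
```

```text
159 252 259 [0.4026 0.2741 0.088 ] tool [-0.0019  0.0913  0.0308] [0.0041 0.0938 0.0311]
161 252 259 [0.4023 0.2723 0.0878] tool [-0.0019  0.0907  0.029 ] [0.0041 0.094  0.0295]
173 252 260 [0.4016 0.2619 0.0876] tool [-0.0019  0.0921  0.0185] [0.005  0.0938 0.0188]
175 252 260 [0.4014 0.2597 0.0866] tool [-0.0019  0.0929  0.0166] [0.005  0.0946 0.0169]
177 252 260 [0.4012 0.2582 0.0871] tool [-0.0019  0.092   0.0149] [0.005  0.094  0.0153]
179 252 260 [0.401  0.2563 0.0871] tool [-0.0019  0.0922  0.0132] [0.005  0.0939 0.0135]
181 252 260 [0.4008 0.2546 0.0871] tool [-0.0019  0.0918  0.0113] [0.0051 0.094  0.0118]
183 252 260 [0.4036 0.253  0.0881] tool [-0.001  -0.1591  0.0096] [0.0051 0.0938 0.0687]
185 252 260 [0.4004 0.2511 0.0876] tool [-0.0019  0.0927  0.0077] [0.0051 0.0941 0.0081]
187 252 260 [0.4001 0.2493 0.0872] tool [-0.0019  0.0926  0.0058] [0.0051 0.0944 0.0063]
189 249 263 [0.3999 0.2471 0.0844] tool [-0.0046  0.0929  0.0033] [0.0078 0.0972 0.0044]
191 248 263 [0.3971 0.2459 0.0863] tool [-0.0055  0.0926  0.0021] [0.0077 0.0949 0.0027]
193 248 263 [0.3991 0.2442 0.0882] tool [-0.0054  0.0905  0.0004] [0.0077 0.0942 0.0014]
195 248 263 [0.3989 0.2426 0.0888] tool [-0.0054  0.0906 -0.0009] [ 0.0077  0.0923 -0.0004]
197 248 263 [0.3987 0.2409 0.0895] tool [-0.0054  0.0891 -0.0026] [ 0.0077  0.0919 -0.0018]
199 248 263 [0.3986 0.2391 0.0895] tool [-0.0054  0.0894 -0.0043] [ 0.0077  0.0916 -0.0037]
201 248 263 [0.3983 0.2373 0.0892] tool [-0.0055  0.0902 -0.0063] [ 0.0077  0.0921 -0.0057]
203 248 263 [0.398  0.2347 0.0869] tool [-0.0055  0.0924 -0.0089] [ 0.0078  0.0944 -0.0082]
215 166 [-0.034   0.0937  0.0256]
225 166 [-0.0252  0.0935  0.0256]
235 166 [-0.0166  0.094   0.0255]
280 166 [0.0223 0.0938 0.0256]
290 173 [0.0419 0.1813 0.0024]
300 166 [0.0396 0.0928 0.0259]
```

Request:
jog_arm(
  targets=[
    [5, [0.1, 0.6, -0.2], 0],
    [5, [0.1, 1.8, -0.2], 0],
    [5, [0.1, 3.4, -0.2], 0],
    [5, [0.1, 5.0, -0.2], 0],
    [5, [0.1, 6.6, -0.2], 0],
    [5, [0.1, 8.0, -0.2], 0],
    [4, [0.1, 9.0, -0.2], 0],
    [3, [0.1, 9.5, -0.2], 0],
    [3, [0.1, 9.6, -0.2], 0],
    [2, [0.1, 9.6, -0.2], 0],
  ],
)

```text
time_s: 3.0
ee_pos: [0.3989, 0.2412, 0.0846]
eef_rot: [-1.571, -0.0, -0.116]
force: [0.5, 0.1, -0.6]
grip_width: 0.0254
```

Request:
jog_arm(
  targets=[
    [1.0, [0, 0, 0], 0],
    [1.0, [0, 0, 0], 0],
    [1.0, [0, 0, 0], 0],
    [1.0, [0, 0, 0], 0],
    [1.0, [0, 0, 0], 0],
  ],
  grip_force=20,
)

```text
time_s: 3.5
ee_pos: [0.3988, 0.2412, 0.0848]
eef_rot: [-1.57, -0.0, -0.116]
force: [-3.7, 0.5, 5.4]
grip_width: 0.0139
```

Request:
jog_arm(
  targets=[
    [1.0, [0, -0.1, 0], 0],
    [1.0, [0, -0.2, 0], 0],
    [1.0, [0, -0.3, 0], 0],
    [1.0, [0, -0.4, 0], 0],
    [1.0, [0, -0.5, 0], 0],
    [1.0, [0, -0.5, 0], 0],
  ],
)

```text
time_s: 4.1
ee_pos: [0.3987, 0.2412, 0.0891]
eef_rot: [-1.571, 0.0, -0.116]
force: [0.3, 6.4, -6.6]
grip_width: 0.014
```

Request:
jog_arm(
  targets=[
    [1.0, [0, -0.1, 0], 0],
    [1.0, [0, -0.15, 0], 0],
    [1.0, [0, -0.15, 0], 0],
  ],
)

```text
time_s: 4.4
ee_pos: [0.3986, 0.2412, 0.0902]
eef_rot: [-1.571, 0.001, -0.116]
force: [2.7, 7.3, -12.9]
grip_width: 0.0135
```

Request:
jog_arm(
  targets=[
    [1.0, [0, -0.05, 0], 0],
    [1.0, [0, -0.05, 0], 0],
  ],
)

```text
time_s: 4.6
ee_pos: [0.3986, 0.2411, 0.0905]
eef_rot: [-1.571, 0.001, -0.116]
force: [3.2, 8.2, -14.0]
grip_width: 0.0139
```

Request:
jog_arm(
  targets=[
    [1.0, [0, -0.05, 0], 0],
    [1.0, [0, -0.05, 0], 0],
    [1.0, [0, -0.1, 0], 0],
    [1.0, [0, -0.1, 0], 0],
  ],
)

```text
time_s: 5.0
ee_pos: [0.3985, 0.2411, 0.0913]
eef_rot: [-1.571, 0.001, -0.116]
force: [4.5, 7.4, -18.3]
grip_width: 0.0141
```

```bash
cat >> h.py <<'E'
def cover(W,H=np.array([.4142,.3800]),a=np.radians(83.35)):
    # printer frame via boss-closed pose (0.3989,0.2405) -> centre
    px=np.array([np.cos(a),np.sin(a)]);py=np.array([-px[1],px[0]]); b=np.array([.3989,.2407])
    c=b+.088*px-.024*py
    q=W[...,:2]-c; X=q@px; Y=q@py
    for nm,y0,y1,x0,x1 in(("coverL",.05,.064,-.055,.03),("coverR",-.018,-.008,-.055,.03),("deck",-.062,-.03,-.01,.055)):
        m=(X>x0)&(X<x1)&(Y>y0)&(Y<y1)&(W[...,2]>.06)&(W[...,2]<.13)
        if m.sum()<20: print(nm,m.sum());continue
        A=np.c_[X[m],np.ones(m.sum())]; k=np.linalg.lstsq(A,W[...,2][m],rcond=None)[0]
        print(nm,m.sum(),"slope",k[0].round(4),"z at front",(k[1]-.06*k[0]).round(4),"at back", (k[1]+.05*k[0]).round(4))
E
python3 - <<'E'
from h import *
o,d,W=wrist("w3"); print(o["ee_pos"],o["force"],o["moment"],np.round(o["tau"],1)); cover(W)
d=optics.camera("side"); print("side");cover(world(d)); print("side0");cover(world(np.load("side.npz")))
E
```

```text
[0.39848642 0.24106153 0.0912803 ] [  4.4941248    7.40397383 -18.27564791] [ 1.38327972 -0.66069363 -0.05026685] [ -2.2 -53.5 -31.5  -1.    1.8  -0. ]
coverL 3691 slope -0.0324 z at front 0.0919 at back 0.0883
coverR 2654 slope -0.043 z at front 0.0917 at back 0.0869
deck 4614 slope 0.0001 z at front 0.0743 at back 0.0743
side
coverL 155 slope -0.0256 z at front 0.0932 at back 0.0904
coverR 84 slope -0.0479 z at front 0.0939 at back 0.0887
deck 218 slope -0.0027 z at front 0.0763 at back 0.076
side0
coverL 141 slope 0.008 z at front 0.0891 at back 0.0899
coverR 85 slope 0.0003 z at front 0.0888 at back 0.0888
deck 222 slope 0.0032 z at front 0.0756 at back 0.076
```

View pics/w3.png

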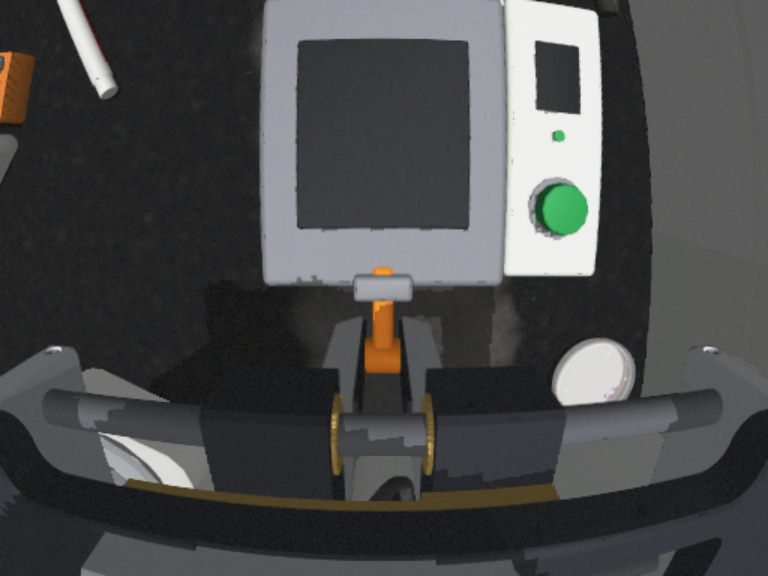

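Request:
jog_arm(
  targets=[
    [1.0, [0, 0.2, 0], 0],
    [1.0, [0, 0.4, 0], 0],
    [1.0, [0, 0.6, 0], 0],
    [1.0, [0, 0.75, 0], 0],
    [1.0, [0, 0.8, 0], 0],
    [1.0, [0, 0.8, 0], 0],
  ],
)

```text
time_s: 5.7
ee_pos: [0.3988, 0.2408, 0.0851]
eef_rot: [-1.571, -0.0, -0.116]
force: [-5.0, -3.2, 8.8]
grip_width: 0.0138
```

Request:
jog_arm(
  targets=[
    [2.5, [0, 0, 0], 0],
    [4, [0, 0, 0], 0],
    [4, [0, 0, 0], 0],
    [4, [0, -0.8, 0], 0],
    [4, [0, -2.0, 0], 0],
    [4, [0, -3.5, 0], 0],
    [4, [0, -5.0, 0], 0],
    [4, [0, -6.0, 0], 0],
    [4, [0, -6.0, 0], 0],
  ],
)

```text
time_s: 6.6
ee_pos: [0.3994, 0.2413, 0.1462]
eef_rot: [-1.569, -0.002, -0.116]
force: [-0.3, -0.3, 0.4]
grip_width: 0.0401
```

Run:
```python
from h import *
o,d,W=wrist("w4"); print(o["ee_pos"],o["eef_rot"],o["force"]); cover(W); 
hsv=cv2.cvtColor(d["img"],cv2.COLOR_RGB2HSV)
m=(hsv[...,0]>40)&(hsv[...,0]<85)&(hsv[...,1]>130)&(W[...,2]>.0835)&(W[...,2]<.092)
T=(W-o["ee_pos"])@R.from_euler("xyz",o["eef_rot"]).as_matrix()
g=T[m]; print(len(g),"world",W[m].mean(0),"tool min/max",g.min(0),g.max(0),"circle",cv2.minEnclosingCircle((g[:,[0,2]]*1000).astype(np.float32)))
```

```text
[0.39940269 0.24134434 0.14615996] [-1.56921861 -0.0024655  -0.11595891] [-0.26468102 -0.29906459  0.43189624]
coverL 2094 slope 0.01 z at front 0.0872 at back 0.0883
coverR 1484 slope 0.0003 z at front 0.0869 at back 0.087
deck 2971 slope 0.0012 z at front 0.0742 at back 0.0743
476 world [0.4761959  0.28886194 0.08491116] tool min/max [0.06132217 0.05939458 0.04633952] [0.08031214 0.06289163 0.06579144] circle ((70.56431579589844, 55.965545654296875), 10.003628730773926)
```

Request:
jog_arm(
  targets=[
    [3, [0.6, 0, 0.5], 0],
    [2, [1.8, 0, 1.4], 0],
    [1, [3.3, 0, 2.6], 0],
    [0, [4.8, 0, 3.8], 0],
    [0, [6.0, 0.3, 4.8], 0],
    [0, [6.8, 0.8, 5.4], 0],
    [0, [7.1, 1.6, 5.6], 0],
    [0, [7.1, 2.5, 5.6], 0],
    [0, [7.1, 3.0, 5.6], 0],
    [0, [7.1, 3.2, 5.6], 0],
  ],
)

```text
time_s: 7.65
ee_pos: [0.4752, 0.2881, 0.1116]
eef_rot: [-1.572, 0.001, -0.116]
force: [0.3, -0.4, 0.6]
grip_width: 0.0005
```

Request:
jog_arm(
  targets=[
    [0, [0, 0.4, 0.1], 0],
    [0, [0, 0.7, 0.1], 0],
    [0, [0, 0.9, 0.1], 0],
    [0, [0, 1.1, 0.1], 0],
    [0, [0, 1.3, 0.1], 0],
    [0, [0, 1.4, 0.1], 0],
    [0, [0, 1.4, 0.1], 0],
  ],
)

```text
time_s: 8.35
ee_pos: [0.4759, 0.2895, 0.0985]
eef_rot: [-1.571, -0.0, -0.116]
force: [-1.5, 0.2, 3.4]
grip_width: 0.0006
```

Request:
jog_arm(
  targets=[
    [0, [0, 0.05, 0], 0],
    [0, [0, 0.1, 0], 0],
    [0, [0, 0.15, 0], 0],
    [0, [0, 0.15, 0], 0],
  ],
)

```text
time_s: 8.75
ee_pos: [0.476, 0.2895, 0.0976]
eef_rot: [-1.57, -0.0, -0.116]
force: [-4.0, -1.1, 10.7]
grip_width: 0.0003
```

Request:
jog_arm(
  targets=[
    [0, [0, 0.05, 0], 0],
    [0, [0, 0.1, 0], 0],
    [0, [0, 0.1, 0], 0],
  ],
)

```text
time_s: 9.05
ee_pos: [0.476, 0.2895, 0.0974]
eef_rot: [-1.57, -0.001, -0.116]
force: [-8.0, -2.1, 19.2]
grip_width: 0.0006
```

Request:
jog_arm(
  targets=[
    [0, [0, -0.6, 0], 0],
    [0, [0, -2.0, 0], 0],
    [0.5, [0, -3.5, 0], 0],
    [1.5, [-0.8, -4.5, -0.6], 0],
    [2.5, [-2.3, -4.8, -1.8], 0],
    [3.5, [-4.0, -4.8, -3.2], 0],
    [4, [-5.5, -4.8, -4.5], 0],
    [4, [-6.7, -4.8, -5.4], 0],
    [4, [-7.1, -4.8, -5.7], 0],
    [4, [-7.1, -4.8, -5.7], 0],
  ],
)

```text
time_s: 10.05
ee_pos: [0.3989, 0.241, 0.1445]
eef_rot: [-1.57, -0.001, -0.116]
force: [0.2, 0.0, -0.3]
grip_width: 0.04
```

Run:
```python
from h import *
o,d,W=wrist("w5"); print(o["ee_pos"],o["eef_rot"],o["force"]); cover(W)
hsv=cv2.cvtColor(d["img"],cv2.COLOR_RGB2HSV)
m=(hsv[...,0]>=5)&(hsv[...,0]<=25)&(hsv[...,1]>110)&(W[...,2]>.08)&(W[...,2]<.1)
T=(W-o["ee_pos"])@R.from_euler("xyz",o["eef_rot"]).as_matrix()
g=T[m]; g=g[g[:,2]<.02]; b=g[g[:,2]<0.002]; print("tab x",b[:,0].min(),b[:,0].max(),"z",g[:,2].min(),"ytop",g[:,1].min())
```

```text
[0.39892585 0.24103464 0.14448767] [-1.57042704e+00 -6.92156839e-04 -1.16112567e-01] [ 0.2064871   0.0281126  -0.30718844]
coverL 2084 slope 0.0106 z at front 0.0871 at back 0.0883
coverR 1512 slope 0.0004 z at front 0.0869 at back 0.087
deck 3025 slope 0.0002 z at front 0.0742 at back 0.0743
tab x -0.007003454617473525 0.0068258189890057445 z -0.0066968920631640325 ytop 0.052978906121827804
```

Request:
jog_arm(
  targets=[
    [4, [0, 0.6, 0], 0],
    [4, [0, 1.8, 0], 0],
    [4, [0, 3.2, 0], 0],
    [4, [0, 4.6, 0], 0],
    [4, [0, 5.5, 0], 0],
    [3, [0, 5.9, 0], 0],
    [2, [0, 6.0, 0], 0],
    [1, [0, 6.0, 0], 0],
    [1, [0, 6.0, 0], 0],
    [1, [0, 6.0, 0], 0],
  ],
  grip_force=20,
)

```text
time_s: 11.1
ee_pos: [0.3988, 0.2412, 0.0843]
eef_rot: [-1.57, -0.0, -0.116]
force: [-2.3, 0.4, 1.6]
grip_width: 0.014
```

Request:
jog_arm(
  targets=[
    [1, [0, -0.1, 0], 0],
    [1, [0, -0.2, 0], 0],
    [1, [0, -0.3, 0], 0],
    [1, [0, -0.4, 0], 0],
    [1, [0, -0.5, 0], 0],
    [1, [0, -0.6, 0], 0],
    [1, [0, -0.7, 0], 0],
  ],
)

```text
time_s: 11.8
ee_pos: [0.3988, 0.2413, 0.0911]
eef_rot: [-1.57, -0.0, -0.116]
force: [-1.8, 5.4, -2.6]
grip_width: 0.0138
```

Request:
jog_arm(
  targets=[
    [1, [0, -0.4, 0.08], 0],
    [1, [0, -0.76, 0.12], 0],
    [1, [0, -1.49, 0.24], 0],
    [1, [0, -2.2, 0.39], 0],
    [1, [0, -3.14, 0.65], 0],
    [1, [0, -4.06, 0.98], 0],
    [1, [0, -5.18, 1.48], 0],
    [1, [0, -6.25, 2.08], 0],
    [1, [0, -6.25, 2.08], 0],
  ],
)

```text
time_s: 12.7
ee_pos: [0.4013, 0.2625, 0.1551]
eef_rot: [-1.57, -0.001, -0.115]
force: [-2.7, -3.7, 0.8]
grip_width: 0.0139
```

Request:
jog_arm(
  targets=[
    [1, [0, -0.4, 0.27], 0],
    [1, [0, -0.81, 0.54], 0],
    [1, [0, -1.58, 1.14], 0],
    [1, [0, -2.31, 1.79], 0],
    [1, [0, -2.99, 2.49], 0],
    [1, [0, -3.64, 3.24], 0],
    [1, [0, -4.21, 4.02], 0],
    [1, [0, -4.74, 4.85], 0],
    [1, [0, -5.0, 5.3], 0],
    [1, [0, -5.0, 5.3], 0],
  ],
)

```text
time_s: 13.7
ee_pos: [0.4074, 0.3149, 0.2038]
eef_rot: [-1.571, -0.0, -0.115]
force: [-3.0, -1.6, 1.5]
grip_width: 0.0139
```

Run:
```python
from h import *
o,d,W=wrist("w6"); print(o["ee_pos"],o["force"],o["grip_width"])
d=optics.camera("side"); cv2.imwrite("pics/side6.png",cv2.resize(d["img"][...,::-1],(768,576)))
P=world(d); hsv=cv2.cvtColor(d["img"],cv2.COLOR_RGB2HSV)
px=np.array([.116,.993]); c=np.array([.3989,.2407])+.088*px-.024*np.array([-.993,.116])
X=(P[...,:2]-c)@px; Y=(P[...,:2]-c)@np.array([-.993,.116])
m=(Y>-.01)&(Y<.06)&(P[...,2]>.1)&(P[...,2]<.175)&(X>-.04)&(X<.07)&(d["range_z"]>0)
q=np.c_[X[m],P[...,2][m]]; print(len(q)); 
v=cv2.fitLine(q.astype(np.float32),cv2.DIST_HUBER,0,.01,.01).ravel(); print("cover angle",np.degrees(np.arctan2(abs(v[1]),abs(v[0]))),v)
```

```text
[0.40743318 0.31490376 0.20377428] [-2.95226148 -1.63629003  1.51705882] 0.013891569760794056
1483
cover angle 58.19286 [ 0.52706164 -0.84982705  0.02945332  0.13837235]
```

View pics/side6.png

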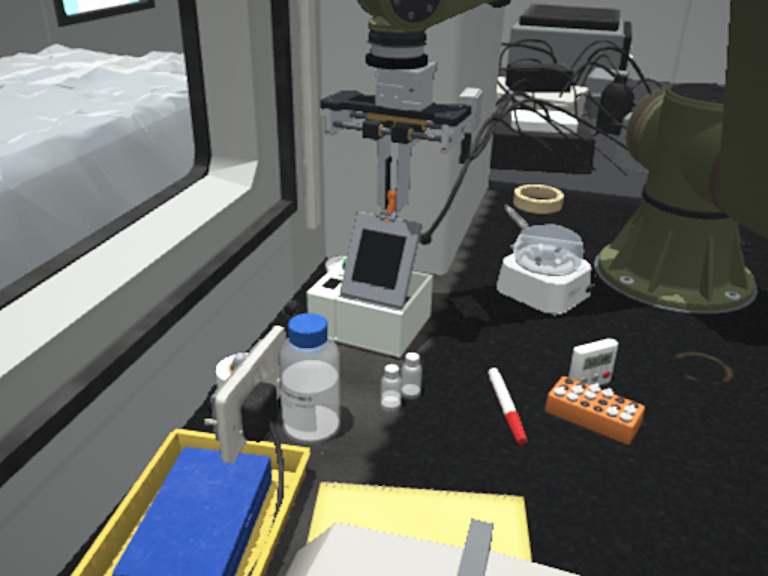

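The side picture shows the cover standing open (around 380,255), with the boss still pinched at (392,200). Bottle, vials and roll have not moved. The cover angle fits to about 58°, so I'm handing in.

```bash
python3 -c "
from station import ctrl
print(ctrl.hand_in())"
```

```text
the job is handed in; nothing more can be done
None
```

The label printer's cover is open at about 58° (asked: at least 50°), and I handed the job in with the gripper still holding the tab, about 14 s into the 61 s limit.

- **Catch test:** The first lift stopped at about 0.04 rad while the pull rose to about 18 N. I took that as caught. It is more than the 8–10 N needed to show it, but under the 45 N wrenching limit. The rise in force was gradual rather than a sharp stop.
- **Release:** I lowered and let go of the cover, then pressed the green button. It hit a hard stop after about 7.6 mm, with the force reaching 19 N.
- **Opening:** On the second lift the pull at the same height was about 3 N, so the catch was free. I then raised the cover along its arc.
- **Last checks:** A fit to the side camera's depth image gave 58.2°, and the TCP position agrees at about 60°. The grip width was 13.9 mm on the 14 mm boss, with contact forces of about 3 N or less.
- **Bystanders:** The bottle, vials and label roll look unmoved in the last side picture. The dish is mostly hidden in that picture. I last saw it in a wrist view during the catch test, and the gripper stayed well above it.

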